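# Turn the inspection carousel to the camera and start the check

### The job

On the gasket inspection bench, gently push on an arm of the three-armed carousel with a fingertip and turn it until the red gasket stands squarely in front of the camera, its centre over the yellow line. Then press the blue start button fully down, let go of it and stay clear of everything. Do not pinch the carousel, do not lift it off its spindle, and leave the mug, the jar and the tape roll where they are.

Things in the scene. Friction and masses are not known exactly. Their poses are not given: they have to be found in the camera images.
- station: fixed grey round plate, 270 mm across, 12 mm thick, on the bench; a tongue on its +x side reaches 235 mm from the centre and carries a black camera looking back at the centre (lens front 164 mm from it, camera top 110 mm above the bench). A yellow line 8 mm wide runs along +x, 68 to 162 mm from the centre. Origin: centre of the underside; +x towards the camera, z up.
- carousel: star wheel over the plate; turns either way without stops about the plate's vertical centre axis. Three arms 14 mm wide at 120 degrees, each ending in a white dish 48 mm across, centred 105 mm from the axis; arms and dishes span 38 to 60 mm above the bench, free space below down to the plate. Origin: on the axis, 38 mm above the bench; +x along the arm with the red gasket, z up.
- hub (a point): top of the carousel's black hub cap, on its turning axis, 84 mm above the bench (cap 32 mm across; below it, up to 72 mm above the bench, the hub, 48 mm across). The carousel weighs about 0.5 kg and would come off upwards. Light friction (about 2 N to push at 70 mm from the axis) stops it at once where it is left.
- red_sample (a point): centre of the top of the red gasket, 66 mm above the bench, 105 mm from the axis. Each dish carries a fixed gasket disc 38 mm across and 6 mm thick with a small white centre: one is red, two are black.
- focus (a point): fixed point in front of the camera, over the yellow line, 105 mm from the carousel's axis and 56 mm above the bench: where the red gasket's centre must stand, seen from above
- start_top (a point): centre of the top of the round blue start button (36 mm across, top 22 mm above the bench) in its small white fixed housing on the bench; pressed straight down
- start (a joint): travel of the blue button, 0 up to 0.006 m fully down; it springs back; fully down takes about 4 N
- mug: loose steel mug, 72 mm across, 85 mm tall, with a handle; origin at the centre of its underside; leave alone
- glue_jar: loose yellow jar with a black cap, 52 mm across, 65 mm tall; origin at the centre of its underside; leave alone
- tape: loose white tape roll lying flat, 76 mm across, 25 mm high; origin at the centre of its underside; leave alone

How it is judged:
By the outcome, as a careful person would: the job done as asked, in the order asked, and still so for the second after the job is handed in, with the robot touching nothing.
It also fails if it takes over 58 s, if anything falls off the work surface, if the arm or the gripper's body presses on something with over 40 N, if the wrist force passes 120 N, or if a joint passes its speed limit or range.

### The arm

A 7-joint arm with a two-finger parallel gripper is mounted at the origin on the work surface. World frame = base frame: x ahead of the robot, y to its left, z up, the work surface at z = 0. Lengths are in m, angles in degrees, forces in N, time in s.
With the tool pointing down it reaches from about 0.375 to 0.925 m from the base axis. Payload 3.1 kg.
Tool frame: the origin (TCP) lies at the very end of the fingers, on their centre line; the grasp point (between the pads) lies arm.hold_point_z behind it (arm.hold_point_z is the distance from the TCP to the grasp point, in m); z points along the fingers, y is the line along which they close (so a half turn about z gives the same grasp; the last joint's range is limited). The gripper opens to 85 mm and grips with 20 to 120 N. Pads are 22 mm wide; open, the fingers measure 114 mm over their backs; the gripper's body (76 mm by 85 mm) begins 54 mm behind the grasp point. The pads swing forward as they close: fully open they stand 13 mm farther back than shut.
Start: joints at [-74.989, 21.939, 2.515, 91.553, -1.026, 66.532, -2.859], TCP at [0.229, 0.608, 0.231] pointing down, gripper open.
Joint ranges: [-149.38, 149.38], [-23.57, 123.04], [-84.95, 90], [0, 143.3], [-89.99, 269.99], [3.08, 112.72], [-163.45, 163.45]. Speed limits (degrees/s): [159.86, 159.86, 180, 180, 180, 180, 180].

### API

Orientations are given as a 3x3 rotation matrix whose columns are the frame's x, y, z axes.
In Python, from plant import arm gives the robot as it stands. The module is installed in compiled form; this text tells all that it offers.
- The arm moves only by the tool move_arm, never from a script. Its argument "series" is a list of rows, each a list of 6 numbers: the shift along the world's x, y, z in mm, then the turn, a rotation vector about the world's x, y, z in rad. In form: [[tx, ty, tz, wx, wy, wz], ...]. A call has 1 to 12 rows; each row shifts and turns the commanded pose from where the row before left it; what a row does not reach is not made up. A row lasts 1/12 s, in which the tool goes at most 41.7 mm and 7.16 degrees, less where a joint would pass 70% of its speed; a pose out of reach is approached as far as the arm can. A call with a gripper value outside its range is refused whole. "gripper" is the opening, from 0 (shut) to 1 (fully open), set as the call begins (left out, the last holds). The fingers move at their own pace and stop on an object; "grip_force" is the grip in N (left out, the last holds). Time passes only in rows, so rows that do not move let the fingers close. It gives the time, the measured TCP pose, the force, the opening and the grip force at its end, in the units of the state.
- arm.state(): the state, without advancing time (a new reading comes with each control period).
- arm.camera(name): name is "scene" or "top"; returns a dict with "image" (384x512x3 uint8, blue, green, red), "fx", "fy", "cx", "cy" (pixels), "D" ([k1, k2, p1, p2, k3] as OpenCV has them; the pictures are not rectified), "origin" and "rotation" of the camera in the world. Camera axes: x right, y down, z forward; pixel columns grow to the right and rows downward; lengths in m; the calibration is good to about 2 mm. A picture is of the moment at which its call begins. There is no depth.
- arm.sign_off(): hands the job in; it is judged then, once.
The state is a dict: "time": time; "joint_pos": joint angles; "dq": joint speeds; "effort": joint torques, N m; "tool_pos": TCP position; "tcp_rot": TCP orientation; "wrist_force": force on the tool from outside, world axes, zero at the start; "torque": the same for the moment, N m; "opening": finger opening in m; "grasp_force": force on a finger pad.
Only numpy, scipy, OpenCV 4.12 (cv2) and the standard library are available. Lean on these libraries where they do the work, as an engineer would, in place of code of your own. Each camera call takes 0.05 s, during which the arm holds its last target. There are 200 camera calls.

## Working session

There is one attempt and no reset: what is moved stays moved. The work goes in short steps, Python scripts to look and compute and a tool call to move; the robot and the scene stay as the last step left them, time stands still between calls to the robot, and variables do not carry over. Pictures are saved under pics/ and viewed, at most 10 in all, crops included, and the job is handed in when it is done.

Besides the shell and the picture viewer there is one more tool, called as a command line: name --pt "numbers of a row" for each row, then --argument value for the rest. move_arm: Moves the arm, as the interface text tells. Its arguments: {"type":"object","properties":{"series":{"type":"array","items":{"type":"array","items":{"type":"number"}}},"gripper":{"type":"number"},"grip_force":{"type":"number"}},"required":["series"]}

```bash
mkdir -p pics
cat > h.py <<'E'
import numpy as np, cv2
from plant import arm
def px2w(c,u,v,z):
    K=np.array([[c['fx'],0,c['cx']],[0,c['fy'],c['cy']],[0,0,1.]])
    n=cv2.undistortPoints(np.array([[[u,v]]],float),K,np.array(c['D'],float))[0,0]
    d=np.array(c['rotation'])@np.array([n[0],n[1],1]); o=np.array(c['origin'])
    return o+d*(z-o[2])/d[2]
def w2px(c,p):
    K=np.array([[c['fx'],0,c['cx']],[0,c['fy'],c['cy']],[0,0,1.]])
    R=np.array(c['rotation']).T
    return cv2.projectPoints(np.array([p],float),cv2.Rodrigues(R)[0],-R@np.array(c['origin']),K,np.array(c['D'],float))[0][0,0]
def snap(n,f):
    c=arm.camera(n); cv2.imwrite('pics/'+f,c['image']); return c
E
python3 - <<'E'
from h import *
for n in('top','scene'):
    c=snap(n,n+'0.png'); print(n,np.round(c['origin'],3),np.round(c['rotation'],2).tolist(),c['fx'])
s=arm.state(); print(s['time'],s['tool_pos'],np.round(s['tcp_rot'],3),s['opening'],arm.hold_point_z)
E
```

```text
top [0.359 0.006 1.296] [[0.01, -0.98, 0.18], [-1.0, -0.01, -0.01], [0.01, -0.18, -0.98]] 406.33566341836956
scene [ 1.054 -0.593  0.699] [[0.79, 0.38, -0.48], [0.61, -0.51, 0.61], [-0.01, -0.78, -0.63]] 353.5651639181083
0.1 [0.22856031 0.60756942 0.23000854] [[-0.936  0.352 -0.001]
 [ 0.352  0.936 -0.002]
 [-0.    -0.002 -1.   ]] 0.08543377413206116 0.0187
```

View pics/top0.png

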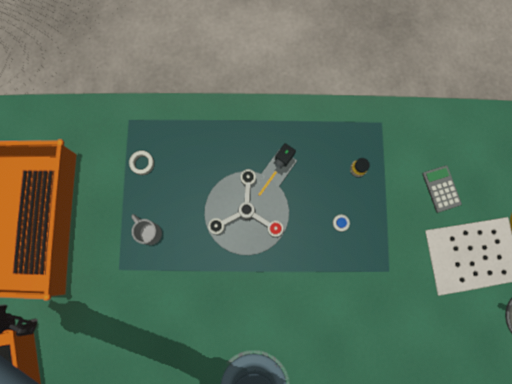

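View pics/scene0.png

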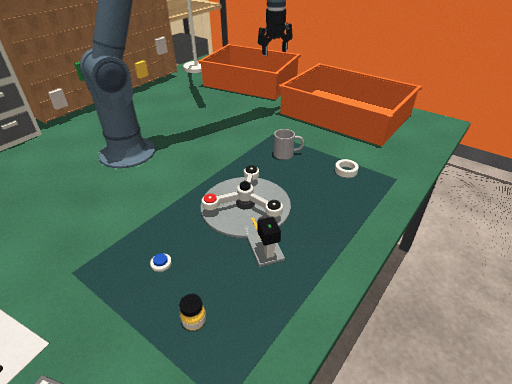

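The top view shows the hub at about (247,210), red gasket (275,229), black gaskets (248,177) and (216,226). The yellow line runs (260,194)–(276,172), with the camera at (285,155) and the blue button at (341,223). The mug (146,232), tape (141,162) and jar (360,168) are well away. Next I'll refine these by colour.

```bash
cat >> h.py <<'E'
def blob(c,name,roi=None):
    hsv=cv2.cvtColor(c['image'],cv2.COLOR_BGR2HSV); 
    r={'red':[(0,130,90),(8,255,255)],'blue':[(100,130,60),(130,255,255)],'yel':[(18,110,90),(32,255,255)]}[name]
    m=cv2.inRange(hsv,*map(np.array,r))
    if name=='red': m|=cv2.inRange(hsv,np.array((172,130,90)),np.array((180,255,255)))
    if roi: k=np.zeros_like(m); k[roi[1]:roi[3],roi[0]:roi[2]]=1; m=m*k
    ys,xs=np.nonzero(m); return xs,ys
E
python3 - <<'E'
from h import *
c=arm.camera('top'); s=arm.camera('scene')
xs,ys=blob(c,'red',(205,165,292,250)); print('red',len(xs),xs.mean(),ys.mean(),R:=px2w(c,xs.mean(),ys.mean(),.065))
xs,ys=blob(c,'blue',(325,205,357,240)); print('blue',len(xs),xs.mean(),ys.mean(),B:=px2w(c,xs.mean(),ys.mean(),.021))
xs,ys=blob(c,'yel',(250,165,285,205)); P=np.array([px2w(c,x,y,.012)[:2] for x,y in zip(xs,ys)])
m=P.mean(0); d=np.linalg.svd(P-m)[2][0]; d*=np.sign(d[0]); t=(P-m)@d; print('yel',len(xs),m,d,t.min(),t.max())
g=px2w(c,247,210,.084); print('hub guess',g, 'line->centre', m-d*.115, np.hypot(*(g-R)[:2]))
# plate circle: fit grey region
hsv=cv2.cvtColor(c['image'],cv2.COLOR_BGR2HSV)
for p in ((225,195),(247,245),(170,150)): print(hsv[p[1],p[0]])
xs,ys=blob(s,'red',(195,185,225,220)); print('red s',px2w(s,xs.mean(),ys.mean(),.065))
xs,ys=blob(s,'blue',(145,245,175,275)); print('blue s',px2w(s,xs.mean(),ys.mean(),.021))
cv2.imwrite('pics/crop.png',cv2.resize(c['image'][140:265,195:365],None,fx=4.5,fy=4.5,interpolation=cv2.INTER_CUBIC))
E
```

```text
red 80 275.1125 227.9875 [ 0.47929533 -0.06295883  0.065     ]
blue 66 341.06060606060606 222.15151515151516 [ 0.50366619 -0.2750787   0.021     ]
yel 68 [ 0.63049532 -0.04010546] [ 0.82253249 -0.56871812] -0.04525597517682149 0.046085338866611376
hub guess [0.53098747 0.02285291 0.084     ] line->centre [0.53590408 0.02529712] 0.10017850310301359
[ 73  16 141]
[ 73  16 141]
[ 85 101  88]
red s [ 0.48272001 -0.06513347  0.065     ]
blue s [ 0.50724111 -0.27879746  0.021     ]
```

View pics/crop.png

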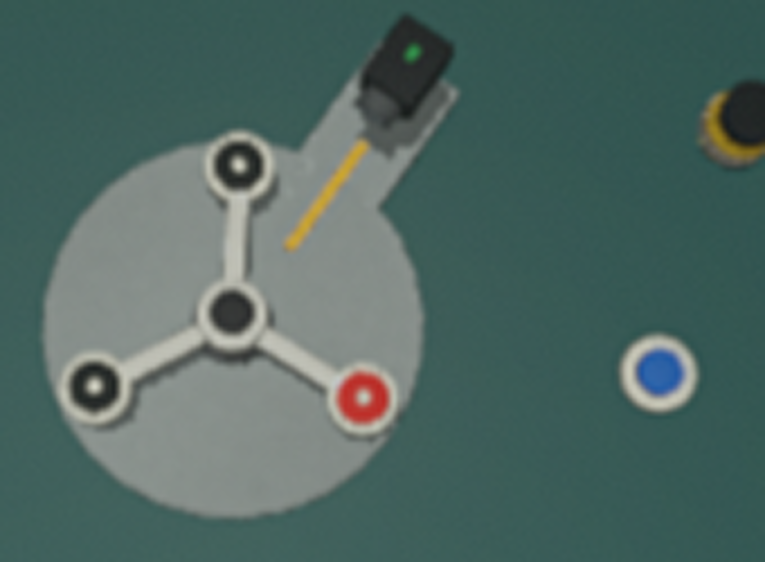

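The crop shows the hub cap at (246.8,209.3) in full-image pixels, red at (275.7,228.4), blacks at (248.1,176.4) and (215.9,225.8). The fingertip space around the left arm, at about 118°, is free. I'll work out the centre and angles, then the push path on that arm.

Run:
```python
from h import *
c=arm.camera('top')
G=np.array([px2w(c,u,v,.066)[:2] for u,v in((275.7,228.4),(248.1,176.4),(215.9,225.8))])
print(G, G.mean(0), np.linalg.norm(G-G.mean(0),axis=1), px2w(c,246.8,209.3,.084))
C=G.mean(0); a=np.degrees(np.arctan2(*(G-C).T[::-1])); print(a, a-[0,120,240])
for n,u,v in (('mug',146,232),('tape',141,162),('jar',362,166)): print(n,px2w(c,u,v,.05))
```

```text
[[ 0.47795618 -0.06468993]
 [ 0.63879048  0.02099656]
 [ 0.48415778  0.11695878]] [0.53363481 0.0244218 ] [0.10507622 0.10521144 0.10493364] [0.5331106  0.02348118 0.084     ]
[-121.99789354   -1.86563869  118.13221874] [-121.99789354 -121.86563869 -121.86778126]
mug [0.46408017 0.33376381 0.05      ]
tape [0.68618884 0.36233396 0.05      ]
jar [ 0.68071642 -0.34150832  0.05      ]
```

move_arm --pt "20 -33 0 0 0 -0.06" --pt "20 -33 0 0 0 -0.06" --pt "20 -33 0 0 0 -0.06" --pt "20 -33 0 0 0 -0.06" --pt "20 -33 0 0 0 -0.06" --pt "20 -33 0 0 0 -0.06" --pt "20 -33 0 0 0 -0.06" --pt "20 -33 0 0 0 -0.06" --pt "20 -33 0 0 0 -0.06" --pt "20 -33 0 0 0 -0.06" --pt "20 -33 0 0 0 -0.06" --pt "20 -33 0 0 0 -0.06" --gripper 0

```text
time: 1.25
tool_pos: [0.4694, 0.2106, 0.2315]
tcp_rot: [[-0.469, 0.883, 0.0], [0.883, 0.469, 0.001], [0.0, 0.001, -1.0]]
wrist_force: [1.3, -0.2, 0.9]
opening: 0.0002
grasp_force: 0.0
```

move_arm --pt "18 -28 0 0 0 0" --pt "18 -28 0 0 0 0" --pt "18 -28 0 0 0 0" --pt "16 -26 0 0 0 0" --pt "0 0 -33 0 0 0" --pt "0 0 -33 0 0 0" --pt "0 0 -33 0 0 0" --pt "0 0 -30 0 0 0" --pt "0 0 -30 0 0 0" --pt "0 0 -20 0 0 0" --pt "0 0 0 0 0 0"

```text
time: 2.17
tool_pos: [0.5343, 0.1016, 0.0476]
tcp_rot: [[-0.472, 0.882, -0.01], [0.882, 0.472, -0.003], [0.002, -0.01, -1.0]]
wrist_force: [-0.9, -0.1, -0.6]
opening: 0.0002
grasp_force: 0.0
```

Run:
```python
from h import *
s=snap('scene','s1.png'); cv2.imwrite('pics/s1c.png',cv2.resize(s['image'][110:260,150:330],None,fx=4,fy=4,interpolation=cv2.INTER_CUBIC)); print(arm.state()['tool_pos'],arm.state()['joint_pos'])
```

```text
[0.53634416 0.10183183 0.04998622] [-35.54194719  26.24927553  24.23237662 113.95864758 -15.31945537
  43.21479706  25.93825668]
```

View pics/s1c.png

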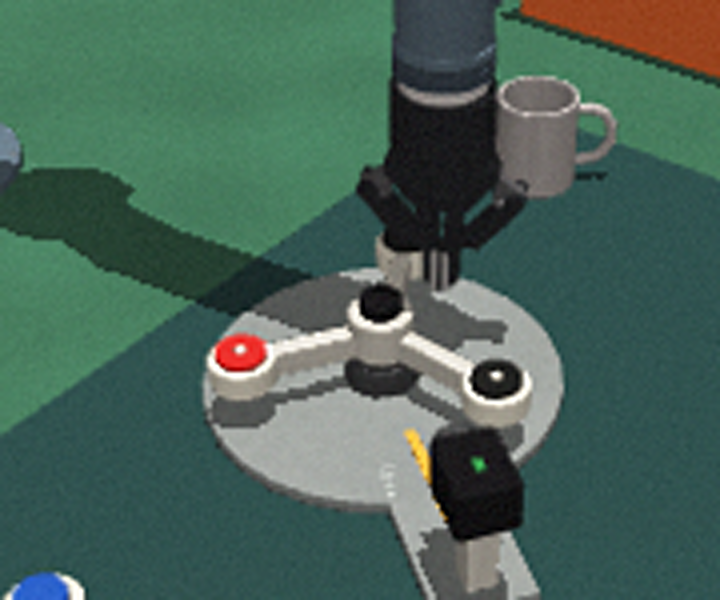

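The scene view shows shut fingers just on the clockwise side of the rear black arm, clear of dish and hub. The knuckles are well above the dish. I'll lower a little, close most of the gap, and compute the arc rows.

move_arm --pt "0 0 -6 0 0 0" --pt "-4 -2 0 0 0 0" --pt "-4 -2 0 0 0 0" --pt "-3 -2 0 0 0 0" --pt "0 0 0 0 0 0" --pt "0 0 0 0 0 0"

```text
time: 2.72
tool_pos: [0.528, 0.0963, 0.0471]
tcp_rot: [[-0.471, 0.882, 0.001], [0.882, 0.471, 0.001], [0.0, 0.001, -1.0]]
wrist_force: [-0.4, -0.4, 0.2]
opening: -0.0001
grasp_force: 0.0
```

```bash
cat > arc.py <<'E'
from h import *
import sys
def rows(n,deg,C=np.array([.534,.0244])):
    s=arm.state(); p=np.array(s['tool_pos'][:2]); R=np.array(s['tcp_rot']); ph=np.degrees(np.arctan2(R[1,0],R[0,0]))
    u=np.array([np.cos(np.radians(ph)),np.sin(np.radians(ph))]); nn=np.array([-u[1],u[0]])
    print('t',s['time'],'pos',s['tool_pos'],'phi',ph,'r',u@(p-C),'s',nn@(p-C),'F',np.round(s['wrist_force'],1))
    out=[]; q=p.copy(); acc=p.copy()
    for k in range(1,n+1):
        a=np.radians(deg*k); rr=np.array([[np.cos(a),-np.sin(a)],[np.sin(a),np.cos(a)]])@(p-C)+C
        d=np.round((rr-acc)*1000,1); acc=acc+d/1000; out.append([*d.tolist(),0,0,0,round(np.radians(deg),3)])
    print(out)
if __name__=='__main__': rows(int(sys.argv[1]),float(sys.argv[2]))
E
python3 arc.py 12 3.5
```

```text
t 2.7167 pos [0.52798484 0.09626343 0.04705751] phi 118.10815399578895 r 0.06622181525434516 s -0.028551823022788237 F [-0.4 -0.4  0.2]
[[-4.4, -0.5, 0, 0, 0, np.float64(0.061)], [-4.3, -0.8, 0, 0, 0, np.float64(0.061)], [-4.3, -1.0, 0, 0, 0, np.float64(0.061)], [-4.2, -1.3, 0, 0, 0, np.float64(0.061)], [-4.1, -1.5, 0, 0, 0, np.float64(0.061)], [-4.1, -1.8, 0, 0, 0, np.float64(0.061)], [-3.9, -2.1, 0, 0, 0, np.float64(0.061)], [-3.7, -2.2, 0, 0, 0, np.float64(0.061)], [-3.7, -2.5, 0, 0, 0, np.float64(0.061)], [-3.4, -2.7, 0, 0, 0, np.float64(0.061)], [-3.3, -3.0, 0, 0, 0, np.float64(0.061)], [-3.1, -3.1, 0, 0, 0, np.float64(0.061)]]
```

move_arm --pt "-3 -1 -3 0 0 0" --pt "-3 -1 0 0 0 0" --pt "-4.4 -0.5 0 0 0 0.061" --pt "-4.3 -0.8 0 0 0 0.061" --pt "-4.3 -1.0 0 0 0 0.061" --pt "-4.2 -1.3 0 0 0 0.061" --pt "-4.1 -1.5 0 0 0 0.061" --pt "-4.1 -1.8 0 0 0 0.061" --pt "-3.9 -2.1 0 0 0 0.061" --pt "-3.7 -2.2 0 0 0 0.061" --pt "-3.7 -2.5 0 0 0 0.061" --pt "-3.4 -2.7 0 0 0 0.061"

```text
time: 3.72
tool_pos: [0.4831, 0.0785, 0.0438]
tcp_rot: [[-0.893, 0.45, 0.003], [0.45, 0.893, 0.001], [-0.003, 0.002, -1.0]]
wrist_force: [1.9, 0.7, 0.4]
opening: -0.0001
grasp_force: 0.8
```

```bash
cat > red.py <<'E'
from h import *
C=np.array([.534,.0244])
for n,roi in (('top',(205,165,310,255)),('scene',(190,160,300,260))):
    c=arm.camera(n); xs,ys=blob(c,'red',roi)
    if len(xs)>10:
        p=px2w(c,xs.mean(),ys.mean(),.065)[:2]-C; print(n,len(xs),'red ang',np.degrees(np.arctan2(p[1],p[0])),'rad',np.hypot(*p))
    else: print(n,len(xs))
E
python3 red.py; python3 arc.py 12 3.5
```

```text
top 79 red ang -88.2724545863468 rad 0.10364530389972386
scene 99 red ang -85.12931232207144 rad 0.10552096167588125
t 3.8167 pos [0.48181025 0.07781606 0.04348872] phi 153.04884532986406 r 0.07073139128007003 s -0.023960712549744172 F [ 0.6  0.6 -0.1]
[[-3.2, -3.3, 0, 0, 0, np.float64(0.061)], [-2.9, -3.5, 0, 0, 0, np.float64(0.061)], [-2.8, -3.6, 0, 0, 0, np.float64(0.061)], [-2.5, -3.8, 0, 0, 0, np.float64(0.061)], [-2.2, -4.0, 0, 0, 0, np.float64(0.061)], [-2.1, -4.1, 0, 0, 0, np.float64(0.061)], [-1.8, -4.2, 0, 0, 0, np.float64(0.061)], [-1.5, -4.3, 0, 0, 0, np.float64(0.061)], [-1.2, -4.3, 0, 0, 0, np.float64(0.061)], [-1.0, -4.5, 0, 0, 0, np.float64(0.061)], [-0.7, -4.5, 0, 0, 0, np.float64(0.061)], [-0.4, -4.5, 0, 0, 0, np.float64(0.061)]]
```

move_arm --pt "-2.2 -3.6 0 0 0 0.061" --pt "-1.9 -3.8 0 0 0 0.061" --pt "-1.8 -3.8 0 0 0 0.061" --pt "-1.6 -4.0 0 0 0 0.061" --pt "-2.2 -4.0 0 0 0 0.061" --pt "-2.1 -4.1 0 0 0 0.061" --pt "-1.8 -4.2 0 0 0 0.061" --pt "-1.5 -4.3 0 0 0 0.061" --pt "-1.2 -4.3 0 0 0 0.061" --pt "-1.0 -4.4 0 0 0 0.061" --pt "-0.7 -3.0 0 0 0 0.061" --pt "0 0 0 0 0 0"

```text
time: 4.82
tool_pos: [0.4632, 0.0343, 0.0431]
tcp_rot: [[-0.98, -0.199, -0.001], [-0.199, 0.98, 0.0], [0.001, 0.0, -1.0]]
wrist_force: [-0.2, 0.9, -0.4]
opening: -0.0002
grasp_force: 0.3
```

```bash
python3 red.py; python3 arc.py 8 1.5
python3 - <<'E'
from h import *
c=snap('top','t2.png'); cv2.imwrite('pics/t2c.png',cv2.resize(c['image'][140:265,195:325],None,fx=4.5,fy=4.5,interpolation=cv2.INTER_CUBIC))
E
```

```text
top 74 red ang -49.413843504981145 rad 0.10422378649965704
scene 109 red ang -48.834172404756615 rad 0.10705942428982483
t 4.9167 pos [0.46334446 0.03444732 0.04306347] phi -168.6152781543038 r 0.06728200917319269 s -0.023796743820105333 F [ 0.1 -0.7 -0. ]
[[-0.2, -1.9, 0, 0, 0, np.float64(0.026)], [-0.2, -1.8, 0, 0, 0, np.float64(0.026)], [-0.2, -1.9, 0, 0, 0, np.float64(0.026)], [-0.1, -1.8, 0, 0, 0, np.float64(0.026)], [-0.0, -1.9, 0, 0, 0, np.float64(0.026)], [-0.0, -1.9, 0, 0, 0, np.float64(0.026)], [0.1, -1.8, 0, 0, 0, np.float64(0.026)], [0.1, -1.9, 0, 0, 0, np.float64(0.026)]]
```

View pics/t2c.png

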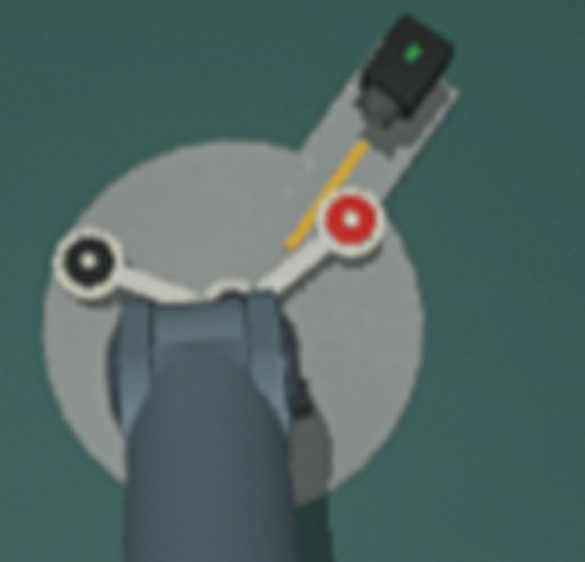

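The top view shows red at crop (350,219), just short of the line, which runs (291,247)–(365,142). About 15° remain, so I'll push on more slowly.

move_arm --pt "-0.2 -1.9 0 0 0 0.026" --pt "-0.2 -1.8 0 0 0 0.026" --pt "-0.2 -1.9 0 0 0 0.026" --pt "-0.1 -1.8 0 0 0 0.026" --pt "0 -1.9 0 0 0 0.026" --pt "0 -1.9 0 0 0 0.026" --pt "0.1 -1.8 0 0 0 0.026" --pt "0 0 0 0 0 0"

```text
time: 5.63
tool_pos: [0.463, 0.0219, 0.0432]
tcp_rot: [[-0.928, -0.373, -0.0], [-0.373, 0.928, 0.0], [0.0, 0.0, -1.0]]
wrist_force: [0.1, 0.2, -0.6]
opening: -0.0004
grasp_force: 0.6
```

```bash
cat > off.py <<'E'
from h import *
def wc(c,roi,kind):
    im=c['image'][roi[1]:roi[3],roi[0]:roi[2]].astype(float); b,g,r=im[...,0],im[...,1],im[...,2]
    w=np.clip((np.minimum(r,g)-b if kind=='y' else r-np.maximum(g,b))-25,0,None)
    ys,xs=np.nonzero(w>0); return xs+roi[0],ys+roi[1],w[ys,xs]
C0=np.array([.534,.0244])
for n,ry,rr in (('top',(255,165,285,203),(255,165,300,225)),('scene',(240,205,275,250),(205,190,275,250))):
    c=arm.camera(n)
    xs,ys,w=wc(c,rr,'r'); red=px2w(c,np.average(xs,weights=w),np.average(ys,weights=w),.065)[:2]; nr=len(xs)
    xs,ys,w=wc(c,ry,'y')
    if len(xs)<8: print(n,'few yel',len(xs),'red',red); continue
    P=np.array([px2w(c,x,y,.0125)[:2] for x,y in zip(xs,ys)]); m=np.average(P,axis=0,weights=w)
    e,v=np.linalg.eigh(np.cov(P.T,aweights=w)); d=v[:,1]*np.sign(v[0,1]); t=(P-m)@d
    cr=lambda a,b:a[0]*b[1]-a[1]*b[0]
    print(n,nr,len(xs),'line ang',np.degrees(np.arctan2(d[1],d[0])),'len',np.ptp(t),'m ang',np.degrees(np.arctan2(*(m-C0)[::-1])),'red ang',np.degrees(np.arctan2(*(red-C0)[::-1])),'rad',np.hypot(*(red-C0)),
     'red left of line mm',1000*cr(d,red-m),'C left of line mm',1000*cr(d,C0-m))
E
python3 off.py; python3 arc.py 3 1.5
```

```text
top 126 29 line ang -36.60958232526253 len 0.03047552884642749 m ang -34.04916243411126 red ang -39.6526724809186 rad 0.10499271329655151 red left of line mm -12.288841773020488 C left of line mm -6.715096144769547
scene 135 16 line ang -37.989753060463066 len 0.05519415136390313 m ang -34.581853674316754 red ang -39.35066348565497 rad 0.10808719560218716 red left of line mm -9.939155443885069 C left of line mm -7.372070022270583
t 5.7333 pos [0.46293022 0.02188124 0.04314577] phi -158.10808936743686 r 0.06688399767513213 s -0.024161718405216085 F [-0.3  2.1 -0.5]
[[0.1, -1.9, 0, 0, 0, np.float64(0.026)], [0.1, -1.8, 0, 0, 0, np.float64(0.026)], [0.2, -1.9, 0, 0, 0, np.float64(0.026)]]
```

Run:
```python
from off import *
print('---')
for n,f,ry in (('top','top0.png',(250,165,285,205)),('scene','scene0.png',(240,205,275,250))):
    c=dict(arm.camera(n)); c['image']=cv2.imread('pics/'+f)
    xs,ys,w=wc(c,ry,'y'); P=np.array([px2w(c,x,y,.0125)[:2] for x,y in zip(xs,ys)]); m=np.average(P,axis=0,weights=w)
    e,v=np.linalg.eigh(np.cov(P.T,aweights=w)); d=v[:,1]*np.sign(v[0,1]); t=(P-m)@d
    print(n,len(xs),'ang',np.degrees(np.arctan2(d[1],d[0])),np.ptp(t),'m',m,np.linalg.norm(m-C0),'m ang',np.degrees(np.arctan2(*(m-C0)[::-1])))
    # plate circle: rectified bench-plane image at z=.012, 0.5 mm/px
    X,Y=np.meshgrid(np.arange(-.16,.16,.001),np.arange(-.16,.16,.001))
    U=np.array([w2px(c,(C0[0]+a,C0[1]+b,.012)) for a,b in zip(X.ravel(),Y.ravel())]).reshape(*X.shape,2).astype(np.float32)
    im=cv2.remap(c['image'],U[...,0],U[...,1],cv2.INTER_LINEAR).astype(float)
    sat=im.max(2)-im.min(2); E=[]
    for a in np.radians(np.arange(0,360,2)):
        if n=='scene' and False: continue
        r=np.arange(.115,.155,.0005); q=cv2.remap(im.astype(np.float32),(160+1000*r*np.cos(a)).astype(np.float32)[None],(160+1000*r*np.sin(a)).astype(np.float32)[None],cv2.INTER_LINEAR)[0]
        g=np.diff(cv2.GaussianBlur(q[:,2:3],(1,9),0)[:,0]); k=g.argmin()
        if abs(r[k]-.135)<.012: E.append([r[k]*np.cos(a),r[k]*np.sin(a)])
    E=np.array(E)
    for _ in range(4):
        s=np.linalg.lstsq(np.c_[2*E,np.ones(len(E))],(E**2).sum(1),rcond=None)[0]; R=np.sqrt(s[2]+s[0]**2+s[1]**2); res=abs(np.linalg.norm(E-s[:2],axis=1)-R); E=E[res<max(.0015,2*np.median(res))]
    Cc=C0+s[:2]; print(' plate centre',Cc,'R',R,len(E),'m ang from it',np.degrees(np.arctan2(*(m-Cc)[::-1])))
```

```text
top 126 29 line ang -36.46216989555438 len 0.030471307672217673 m ang -34.052984376560964 red ang -39.655670598294115 rad 0.10499786668049166 red left of line mm -12.167422615411313 C left of line mm -6.3181754852011665
scene 135 16 line ang -37.932526432187885 len 0.05519336506352232 m ang -34.62124548736865 red ang -39.3528976892258 rad 0.10804648761871444 red left of line mm -9.863701616289317 C left of line mm -7.185486773747848
---
top 95 ang -34.78506059470309 0.09672306308331588 m [ 0.63013203 -0.04014972] 0.11579306706680785 m ang -33.8801522805235
 plate centre [0.53497935 0.02591856] R 0.1342819701449546 144 m ang from it -34.77378108162397
scene 49 ang -37.58735776753891 0.09061725137179949 m [ 0.61302538 -0.02762374] 0.09461226639363347 m ang -33.357582819043564
 plate centre [0.53697691 0.02574709] R 0.13395721771658117 147 m ang from it -35.06118007561171
```

move_arm --pt "0.1 -1.9 0 0 0 0.026" --pt "0.1 -1.8 0 0 0 0.026" --pt "0.2 -1.8 0 0 0 0.026" --pt "0 0 0 0 0 0"

```text
time: 6.27
tool_pos: [0.4636, 0.0158, 0.0433]
tcp_rot: [[-0.896, -0.445, 0.0], [-0.445, 0.896, -0.0], [-0.0, -0.0, -1.0]]
wrist_force: [-0.1, 0.9, -0.4]
opening: 0.0003
grasp_force: 0.6
```

```bash
python3 off.py; python3 arc.py 1 1
python3 - <<'E'
from h import *
c=snap('top','t3.png'); cv2.imwrite('pics/t3c.png',cv2.resize(c['image'][140:240,195:310],None,fx=5,fy=5,interpolation=cv2.INTER_CUBIC))
E
```

```text
top 124 25 line ang -35.73685155054758 len 0.025837212763313053 m ang -34.08975084499421 red ang -35.059092326097065 rad 0.10498903810855419 red left of line mm -3.1106164746792992 C left of line mm -4.352516491992267
scene 128 17 line ang -37.65271420169625 len 0.055930730029015926 m ang -34.637945639710495 red ang -34.87721348757555 rad 0.10826370883549923 red left of line mm -1.2448159518783883 C left of line mm -6.4872351648912545
t 6.3667 pos [0.46352691 0.01595025 0.04323248] phi -153.62735557834614 r 0.06689196716888252 s -0.023734342544114884 F [-0.   0.8 -0.6]
[[0.2, -1.2, 0, 0, 0, np.float64(0.017)]]
```

View pics/t3c.png

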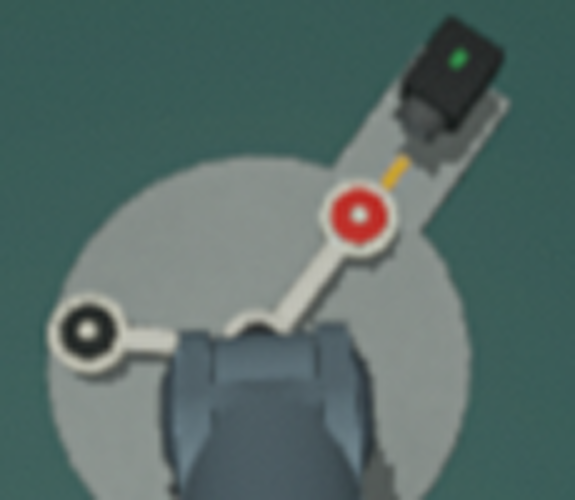

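The top view shows the red gasket (crop 358,215) on the line axis, with the line's free end at (405,160) continuing from it. I'll check the angle independently from the red-to-black baseline.

Run:
```python
from h import *
c=dict(arm.camera('top'))
im=c['image'].astype(float)
from scipy.ndimage import center_of_mass
r=im[...,2]-np.maximum(im[...,0],im[...,1]); m=np.zeros_like(r); m[165:200,250:285]=1
ry,rx=center_of_mass(np.clip(r-25,0,None)*m)
# dish centres via Hough on upscaled image
g=cv2.resize(cv2.cvtColor(c['image'],cv2.COLOR_BGR2GRAY)[140:265,195:365],None,fx=8,fy=8,interpolation=cv2.INTER_CUBIC)
h=cv2.HoughCircles(g,cv2.HOUGH_GRADIENT,1.0,100,param1=80,param2=18,minRadius=40,maxRadius=68)[0]
for x,y,R in h[:8]: print('circ',(x+.5)/8-.5+195,(y+.5)/8-.5+140,R/8)
# black gasket: dark centroid in window
d=np.clip(110-im.max(2),0,None)*(im.max(2)-im.min(2)<25); m=np.zeros_like(d); m[198:215,205:221]=1
by,bx=center_of_mass(d*m); print('red',rx,ry,'black',bx,by)
A=px2w(c,rx,ry,.066); B=px2w(c,bx,by,.066); v=(A-B)[:2]; print(np.linalg.norm(v),'theta',np.degrees(np.arctan2(v[1],v[0]))+30)
```

```text
circ 341.0 222.75 8.15
circ 212.5 205.625 5.5875
circ 266.375 182.75 5.475
red 266.40215297450425 182.59694050991502 black 212.54601960315563 206.24384413100645
0.1811519351537204 theta -35.318163299444535
```

Estimates put red within about 0.3–0.5° short. I'll give a tiny nudge, then back off and lift.

move_arm --pt "0.2 -0.5 0 0 0 0.007" --pt "0 0 0 0 0 0" --pt "-4 8 0 0 0 0" --pt "-5 10 0 0 0 0" --pt "0 0 0 0 0 0" --pt "0 0 20 0 0 0" --pt "0 0 30 0 0 0" --pt "0 0 30 0 0 0" --pt "0 0 30 0 0 0"

```text
time: 7.22
tool_pos: [0.4543, 0.033, 0.1543]
tcp_rot: [[-0.892, -0.451, -0.001], [-0.451, 0.892, -0.001], [0.001, -0.0, -1.0]]
wrist_force: [0.7, -0.1, -1.0]
opening: -0.0
grasp_force: 0.0
```

```bash
python3 off.py | cut -c1-400
python3 - <<'E'
from h import *
s=arm.state(); print(s['time'],s['tool_pos'],s['joint_pos'])
E
```

```text
top 123 25 line ang -35.8115771459185 len 0.025839014623049585 m ang -34.08529012274306 red ang -34.921386413036394 rad 0.10500520541151746 red left of line mm -2.9302943916861937 C left of line mm -4.561669354139222
scene 130 18 line ang -37.64619679989109 len 0.05667329436714601 m ang -34.62260164597755 red ang -34.718045184211924 rad 0.10821095844325242 red left of line mm -0.9503949597433787 C left of line mm -6.478204940848872
7.3167 [0.45945643 0.03380308 0.15856645] [-16.62163709   5.86888644   7.65077163 121.55007711  -0.99499562
  51.95230038 108.40214315]
```

move_arm --pt "5 -35 0 0 0 0" --pt "5 -35 0 0 0 0" --pt "5 -35 0 0 0 0" --pt "5 -35 0 0 0 0" --pt "5 -35 0 0 0 0" --pt "5 -35 0 0 0 0" --pt "5 -35 0 0 0 0" --pt "5 -35 0 0 0 0" --pt "4 -31 0 0 0 0" --pt "0 0 0 0 0 0"

```text
time: 8.15
tool_pos: [0.4972, -0.2869, 0.1534]
tcp_rot: [[-0.897, -0.442, 0.0], [-0.442, 0.897, -0.007], [0.003, -0.007, -1.0]]
wrist_force: [-0.6, -0.9, 0.4]
opening: 0.0002
grasp_force: 0.0
```

Run:
```python
from h import *
from scipy.ndimage import center_of_mass
s=arm.state(); print(s['time'],s['tool_pos'])
c=dict(arm.camera('top'))
def grey(img,fn):
    c2=cv2.resize(img[140:265,195:365],None,fx=4.5,fy=4.5,interpolation=cv2.INTER_CUBIC); cv2.imwrite(fn,c2)
grey(c['image'],'pics/t4c.png')
im=c['image'].astype(float); C=np.array([.5336,.0244])
r=np.clip(im[...,2]-np.maximum(im[...,0],im[...,1])-25,0,None)
d=np.clip(110-im.max(2),0,None)*(im.max(2)-im.min(2)<25)
P=[]
for k,th in enumerate((-34.8,85.2,205.2)):
    w=r if k==0 else d
    u,v=w2px(c,(C[0]+.105*np.cos(np.radians(th)),C[1]+.105*np.sin(np.radians(th)),.066))
    yy,xx=np.mgrid[:384,:512]; m=(np.hypot(xx-u,yy-v)<8.5)
    y,x=center_of_mass(w*m); P.append(px2w(c,x,y,.066)[:2]); print(x,y,(w*m>0).sum())
P=np.array(P); M=P.mean(0); a=np.degrees(np.arctan2(*(P-M).T[::-1])); print(M,np.linalg.norm(P-M,axis=1),(a-[0,120,240]+180)%360-180)
```

```text
8.15 [ 0.49719815 -0.28691202  0.15338875]
266.2686106346484 182.63613493424813 113
212.33597621407333 206.16030723488603 91
260.0928062852934 241.19543334151732 89
[0.53425359 0.0254542 ] [0.1048652  0.10441069 0.10468881] [-35.5148119  -35.54651083 -35.74605333]
```

View pics/t4c.png

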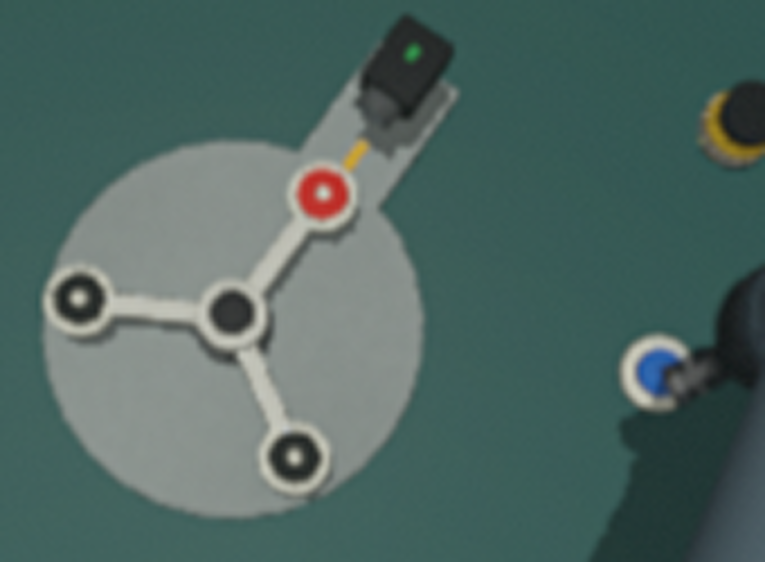

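The clear view shows red at crop (322,193), about 1.3 mm clockwise of the line once its height is allowed for. Two further measures agree (carousel at -35.5°, line at -34.7°). I'll go back for a small nudge before pressing.

move_arm --pt "-5 35 0 0 0 0" --pt "-5 35 0 0 0 0" --pt "-5 35 0 0 0 0" --pt "-5 35 0 0 0 0" --pt "-5 35 0 0 0 0" --pt "-5 35 0 0 0 0" --pt "-5 35 0 0 0 0" --pt "-5 35 0 0 0 0" --pt "-4 31 0 0 0 0" --pt "0 0 0 0 0 0" --pt "0 0 0 0 0 0"

```text
time: 9.12
tool_pos: [0.4535, 0.0367, 0.1528]
tcp_rot: [[-0.889, -0.458, -0.001], [-0.458, 0.889, 0.0], [0.001, 0.001, -1.0]]
wrist_force: [0.1, -0.7, 0.4]
opening: 0.0003
grasp_force: 0.0
```

move_arm --pt "0 0 -30 0 0 0" --pt "0 0 -30 0 0 0" --pt "0 0 -30 0 0 0" --pt "0 0 -20 0 0 0" --pt "0 0 0 0 0 0" --pt "3 -6 0 0 0 0" --pt "3 -6 0 0 0 0" --pt "0 0 0 0 0 0" --pt "0 0 0 0 0 0" --pt "0 0 0 0 0 0"

```text
time: 9.95
tool_pos: [0.462, 0.0213, 0.0445]
tcp_rot: [[-0.893, -0.451, 0.003], [-0.451, 0.893, 0.001], [-0.003, -0.001, -1.0]]
wrist_force: [-0.7, 0.4, -0.5]
opening: -0.0003
grasp_force: 0.0
```

```bash
python3 arc.py 1 1; python3 off.py | cut -c1-260
```

```text
t 9.95 pos [0.46198343 0.02132635 0.04454596] phi -153.22020438170057 r 0.06567728887060938 s -0.029704000004940903 F [-0.7  0.4 -0.5]
[[0.1, -1.3, 0, 0, 0, np.float64(0.017)]]
top 123 25 line ang -35.66448131574445 len 0.025835425806440267 m ang -34.08763017826193 red ang -34.922320404433506 rad 0.1050192097722656 red left of line mm -2.8054134751100133 C left of line mm -4.165705167836029
scene 132 18 line ang -37.617768555485824 len 0.05667540892955149 m ang -34.63582609369072 red ang -34.72510008230624 rad 0.108286358121458 red left of line mm -0.9337051543279765 C left of line mm -6.398391837319995
```

move_arm --pt "1.2 -2.4 0 0 0 0" --pt "1.3 -2.5 0 0 0 0" --pt "0.3 -0.6 0 0 0 0" --pt "0.2 -0.4 0 0 0 0" --pt "0 0 0 0 0 0" --pt "0 0 0 0 0 0"

```text
time: 10.55
tool_pos: [0.4637, 0.0158, 0.0432]
tcp_rot: [[-0.892, -0.452, -0.0], [-0.452, 0.892, 0.0], [0.0, 0.0, -1.0]]
wrist_force: [-1.0, 0.3, 0.4]
opening: 0.0002
grasp_force: 0.4
```

```bash
python3 arc.py 1 1; python3 off.py | cut -c1-260
```

```text
t 10.55 pos [0.4636966  0.01579518 0.0432448 ] phi -153.15693938794118 r 0.06661347320473955 s -0.024067755171797985 F [-1.   0.3  0.4]
[[0.2, -1.2, 0, 0, 0, np.float64(0.017)]]
top 124 25 line ang -35.59404306732455 len 0.025833646971443996 m ang -34.08869041272108 red ang -34.919539058110466 rad 0.10501136232818054 red left of line mm -2.741603773691311 C left of line mm -3.97780213731716
scene 130 18 line ang -37.54643426470994 len 0.05668065351690171 m ang -34.63148065397429 red ang -34.732344729119184 rad 0.10828773553052806 red left of line mm -0.9356859665732887 C left of line mm -6.252113873060399
```

At contact, and the carousel hasn't moved yet. Advancing about 1.1 mm.

move_arm --pt "0.3 -0.5 0 0 0 0" --pt "0.2 -0.5 0 0 0 0" --pt "0 0 0 0 0 0" --pt "0 0 0 0 0 0"

```text
time: 10.98
tool_pos: [0.4641, 0.0147, 0.0432]
tcp_rot: [[-0.892, -0.451, -0.0], [-0.451, 0.892, 0.0], [0.0, 0.0, -1.0]]
wrist_force: [-1.0, 1.2, 0.8]
opening: 0.0
grasp_force: 0.8
```

```bash
python3 off.py | cut -c1-260; python3 arc.py 1 1
```

```text
top 126 27 line ang -34.73501478419274 len 0.028531949241720717 m ang -34.10358584594069 red ang -34.12548661350402 rad 0.10507884081836096 red left of line mm -0.5425894778272322 C left of line mm -1.6604258364729951
scene 130 18 line ang -37.68134700522423 len 0.05667066051850055 m ang -34.644214105520206 red ang -34.05061837960498 rad 0.10846743402043114 red left of line mm 0.3386444820641125 C left of line mm -6.530139066000578
t 11.0833 pos [0.46409758 0.01469842 0.0432432 ] phi -153.16813531656385 r 0.06675540769774109 s -0.022895068100024972 F [-0.4  1.4  1.3]
[[0.2, -1.2, 0, 0, 0, np.float64(0.017)]]
```

move_arm --pt "-4 8 0 0 0 0" --pt "-5 10 0 0 0 0" --pt "0 0 0 0 0 0" --pt "0 0 20 0 0 0" --pt "0 0 30 0 0 0" --pt "0 0 30 0 0 0" --pt "0 0 30 0 0 0" --pt "0 0 0 0 0 0"

```text
time: 11.75
tool_pos: [0.4603, 0.0328, 0.1592]
tcp_rot: [[-0.892, -0.451, 0.013], [-0.451, 0.893, 0.002], [-0.012, -0.004, -1.0]]
wrist_force: [0.7, 0.3, -0.1]
opening: 0.0001
grasp_force: 0.0
```

move_arm --pt "5 -35 0 0 0 0" --pt "5 -35 0 0 0 0" --pt "5 -35 0 0 0 0" --pt "5 -35 0 0 0 0" --pt "5 -35 0 0 0 0" --pt "5 -35 0 0 0 0" --pt "5 -35 0 0 0 0" --pt "5 -35 0 0 0 0" --pt "10 -29 0 0 0 0" --pt "0 0 0 0 0 0" --pt "0 0 0 0 0 0" --pt "0 0 0 0 0 0"

```text
time: 12.75
tool_pos: [0.5047, -0.2758, 0.1525]
tcp_rot: [[-0.892, -0.451, -0.001], [-0.451, 0.892, 0.001], [0.001, 0.001, -1.0]]
wrist_force: [0.1, -0.1, -0.2]
opening: -0.0
grasp_force: 0.0
```

Run:
```python
from h import *
from scipy.ndimage import center_of_mass
c=dict(arm.camera('top')); s=arm.state(); print(s['time'],s['tool_pos'],s['wrist_force'])
im=c['image'].astype(float); C=np.array([.5343,.0254])
r=np.clip(im[...,2]-np.maximum(im[...,0],im[...,1])-25,0,None); d=np.clip(110-im.max(2),0,None)*(im.max(2)-im.min(2)<25); P=[]
yy,xx=np.mgrid[:384,:512]
for k,th in enumerate((-34.8,85.2,205.2)):
    u,v=w2px(c,(C[0]+.105*np.cos(np.radians(th)),C[1]+.105*np.sin(np.radians(th)),.066))
    y,x=center_of_mass((r if k==0 else d)*(np.hypot(xx-u,yy-v)<8.5)); P.append(px2w(c,x,y,.066)[:2])
P=np.array(P); M=P.mean(0); a=np.degrees(np.arctan2(*(P-M).T[::-1])); print(M,(a-[0,120,240]+180)%360-180)
```

```text
12.8 [ 0.50494561 -0.27476542  0.15256251] [-0.24969003  0.25998446  0.50567091]
[0.5346261  0.02560066] [-34.83794947 -34.89337651 -34.95422626]
```

The carousel is at -34.9° and the line at -34.8°. Descending onto the button.

move_arm --pt "0 0 -30 0 0 0" --pt "0 0 -30 0 0 0" --pt "0 -1 -30 0 0 0" --pt "0 0 -20 0 0 0" --pt "0 0 -14 0 0 0" --pt "0 0 0 0 0 0" --pt "0 0 0 0 0 0"

```text
time: 13.38
tool_pos: [0.5047, -0.2752, 0.0285]
tcp_rot: [[-0.891, -0.454, -0.002], [-0.454, 0.891, 0.002], [0.001, 0.003, -1.0]]
wrist_force: [-1.1, 0.1, 0.4]
opening: 0.0
grasp_force: 0.0
```

Run:
```python
from h import *
s=snap('scene','s5.png'); cv2.imwrite('pics/s5c.png',cv2.resize(s['image'][210:300,110:220],None,fx=6,fy=6,interpolation=cv2.INTER_CUBIC)); print(arm.state()['tool_pos'])
```

```text
[ 0.5058063  -0.27617395  0.02974385]
```

View pics/s5c.png

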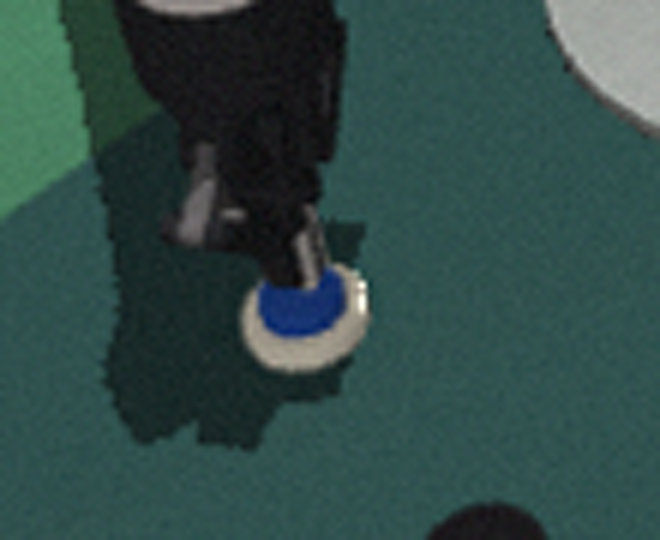

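The scene view shows the shut tips (bottom at crop (303,287)) just above the blue button (centre ~(302,302)). I'll check the centring by projection.

Run:
```python
from h import *
c=arm.camera('scene'); s=arm.state(); print(s['tool_pos'])
f=lambda p:((w2px(c,p)-[110,210]+.5)*6-.5).round(1)
T=np.array(s['tool_pos']); R=np.array(s['tcp_rot']); print('tcp',f(T))
for a in(-11,11):
    for b in (-15,15): print(a,b,f(T+R@[a/1000,b/1000,0]))
print('TCP at .022',f([T[0],T[1],.022]),'btn top-cam',f([.5037,-.2751,.022]),'btn sc',f([.5072,-.2788,.022]))
```

```text
[ 0.50637477 -0.27688735  0.03045054]
tcp [297.8 278.7]
-11 -15 [309. 310.]
-11 15 [336.6 255.1]
11 -15 [258.  302.8]
11 15 [286.9 248.2]
TCP at .022 [301.4 292.2] btn top-cam [300.4 286.6] btn sc [299.2 296. ]
```

move_arm --pt "1 -1.5 -3 0 0 0" --pt "0 0 -3 0 0 0" --pt "0 0 -2 0 0 0" --pt "0 0 -2 0 0 0" --pt "0 0 0 0 0 0" --pt "0 0 0 0 0 0"

```text
time: 13.98
tool_pos: [0.5069, -0.2792, 0.0197]
tcp_rot: [[-0.892, -0.451, 0.001], [-0.451, 0.892, -0.001], [-0.001, -0.001, -1.0]]
wrist_force: [0.5, 0.2, 1.4]
opening: -0.0001
grasp_force: 1.1
```

move_arm --pt "0 0 -1.5 0 0 0" --pt "0 0 -1.5 0 0 0" --pt "0 0 -1 0 0 0" --pt "0 0 -0.5 0 0 0" --pt "0 0 0 0 0 0" --pt "0 0 0 0 0 0"

```text
time: 14.48
tool_pos: [0.5069, -0.2793, 0.0161]
tcp_rot: [[-0.892, -0.451, 0.001], [-0.451, 0.892, -0.0], [-0.001, -0.001, -1.0]]
wrist_force: [-0.5, 0.9, 8.3]
opening: -0.0005
grasp_force: 4.6
```

move_arm --pt "0 0 -0.8 0 0 0" --pt "0 0 0 0 0 0" --pt "0 0 0 0 0 0"

```text
time: 14.73
tool_pos: [0.507, -0.2793, 0.016]
tcp_rot: [[-0.892, -0.451, 0.001], [-0.451, 0.892, 0.0], [-0.001, -0.0, -1.0]]
wrist_force: [-2.4, 1.9, 13.4]
opening: 0.0003
grasp_force: 6.7
```

The button is on its hard stop: height unchanged at 16 mm while the force rose to 13 N. Releasing and moving clear.

move_arm --pt "0 0 5 0 0 0" --pt "0 0 10 0 0 0" --pt "0 0 20 0 0 0" --pt "0 0 30 0 0 0" --pt "0 0 30 0 0 0" --pt "0 0 30 0 0 0" --pt "-5 -25 20 0 0 0" --pt "-5 -25 0 0 0 0" --pt "-5 -25 0 0 0 0" --pt "0 0 0 0 0 0" --pt "0 0 0 0 0 0" --pt "0 0 0 0 0 0"

```text
time: 15.73
tool_pos: [0.4905, -0.3528, 0.1581]
tcp_rot: [[-0.892, -0.451, -0.002], [-0.451, 0.892, 0.002], [0.001, 0.003, -1.0]]
wrist_force: [1.4, 0.6, -0.3]
opening: -0.0001
grasp_force: 0.0
```

Run:
```python
from h import *
c=snap('top','end.png'); cv2.imwrite('pics/endc.png',cv2.resize(c['image'][120:275,120:390],None,fx=2.9,fy=2.9,interpolation=cv2.INTER_CUBIC)); s=arm.state(); print(s['time'],s['tool_pos'],s['wrist_force'])
```

```text
15.7833 [ 0.4910757  -0.3521112   0.15809979] [ 0.22257433  1.04857349 -0.97728523]
```

View pics/endc.png

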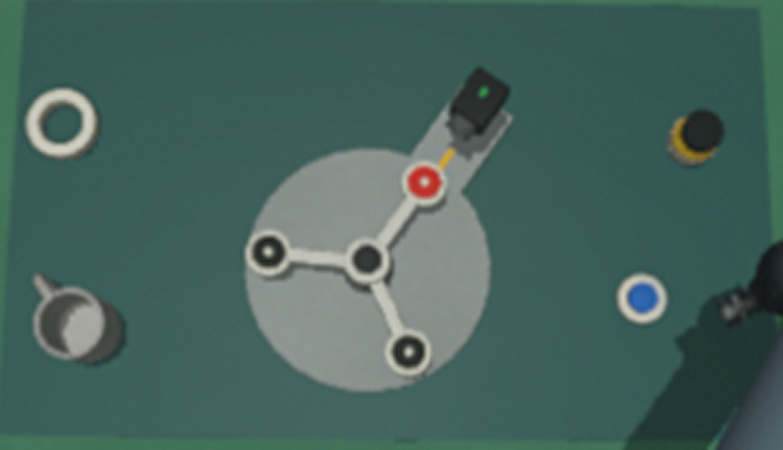

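The final view shows the red gasket (425,183) on the line in front of the camera. The button (642,298) is released, the mug, jar and tape are undisturbed, and the tool is clear.

```bash
python3 -c "
from plant import arm
print(arm.sign_off())"
```

```text
the job is handed in; nothing more can be done
None
```

I handed the job in at about 16 s: the red gasket stands over the yellow line (carousel within about 0.1° of it by the top camera), the blue button was pressed to its stop and released, the arm is clear, and the mug, jar and tape roll were not touched.

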